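# Load the guitar cutter

## Task

Load the guitar cutter for the next batch: swing its wire frame up and over past its balance point until it leans back on its stops and stays open by itself (do not fling it or let it drop back), then take the gianduja slab off the slate and lay it lengthways on the slatted bed, flat and wholly on the slats, with one short end square and flush against the raised fence at the hinge end of the bed. Leave the frame open, and leave the slate, its two truffles and the marshmallow jar where they stand.

Things in the scene. Friction and masses are not known exactly. Their poses are not given: they have to be found in the camera images.
- guitar: Confectioner's guitar cutter, fixed to the counter: white base about 176 x 226 mm, white bed of seven lengthwise slats (slots between them for the wires), hinged wire frame. Origin on the counter (z = 0) under the bed; its x axis runs from the handle end (-x) to the hinge end (+x), y to the left, z up. The bed's top is flat, 44 mm above the counter, and reaches from x = -62 mm to the fence at x = +45 mm, and over y = -77..+77 mm.
- fence (a point): Middle of the foot of the fence: the front face (towards -x of the guitar) of the row of aluminium upstands across the hinge end of the bed, at the height of the bed's top; the fence is 12 mm high and runs along the guitar's y, from -77 to +77 mm. Same axes as guitar.
- wire_frame (a joint): Angle of the wire frame in rad: 0 lying shut over the bed (start; wires sunk in the slots), grows as the handle end is lifted and swings over towards the hinge end; 1.57 upright (its balance point: short of it the frame falls shut by its own weight, beyond it the frame falls open), 1.92 leaning back on its stops. Frame of aluminium bars, 197 mm wide, 0.4 kg, hinge nearly free.
- frame_hinge (a point): Middle of the frame's hinge axis, 40 mm above the counter, 75 mm from the guitar's origin towards +x; the axis runs along the guitar's y.
- frame_grip (a point): Centre of the frame's black handle: a round bar 14 mm thick and 94 mm long, parallel to the hinge axis, 192 mm from it; held 36 mm (clear gap 29 mm) out from the frame's front bar by two thin stems 38 mm left and right of its middle, so the middle 60 mm can be pinched or hooked from above. When shut it lies 40 mm above the counter with nothing beneath it.
- slab_center (a point): Centre (8 mm above the underside) of the loose slab of set gianduja, brown with a dark chocolate foot: 100 mm along its x, 54 mm along its y, 16 mm thick, firm, about 0.11 kg; lies flat on the slate. The two ends are alike.
- slate: Loose dark slate board, 127 mm (its x) x 252 mm (its y) x 8 mm, 0.5 kg, lying on the counter; origin at the centre of its underside. Carries the slab and, near one short end, two truffles.
- truffle_pink: Pink round truffle, 28 mm, standing on the slate; origin at its underside.
- truffle_dark: Dark round truffle, 28 mm, standing on the slate; origin at its underside.
- marsh_jar: Jar of marshmallows with a white lid, 69 mm wide, 107 mm high, right of the cutter; origin at its underside.
Mind the look-alikes: they are no part of the job. Leave any purple look-alike of the part that bears slab_center alone.

How it is judged:
On the way:
1. the frame leans open on its stops by itself, not touched (value of joint wire_frame above 1.8 rad and contact force between each of the arm, the fingers and guitar below 0.3 N), for 0.3 s.
At the end, for the whole second after the job is handed in: The frame leans open (over 1.8 rad); the slab lies flat (3 mm, 0.05 rad) wholly on the slats (centre within 47 mm of the middle), square to the fence within 0.07 rad, its end within 4 mm of it; slate and truffles within 40 mm of where they were (value of joint wire_frame above 1.8 rad and x of slab_center in the frame of fence between -0.054 and -0.046 m and y of slab_center in the frame of fence between -0.047 and 0.047 m and z of slab_center in the frame of fence between 0.005 and 0.011 m and angle between the x axis of slab_center and the x axis of fence, either way round below 0.07 rad and angle between the z axis of slab_center and the z axis of fence, either way round below 0.05 rad and distance of each of slate, truffle_pink, truffle_dark from where it was at the start of the episode below 0.04 m); the robot touches nothing.
It fails at once if the frame is let drop back towards the bed (closing faster than 3 rad/s) (velocity of joint wire_frame below -3 rad/s).
It fails at once if the frame is flung open (faster than 5 rad/s) (velocity of joint wire_frame above 5 rad/s).
It fails at once if the marshmallow jar is moved by more than 30 mm (distance of marsh_jar from where it was at the start of the episode above 0.03 m).
It also fails if it takes over 58 s, if anything falls off the work surface, if the arm or the gripper's body presses on something with over 40 N, if the wrist force passes 120 N, or if a joint passes its speed limit or range.

## Robot

A 6-joint arm with a two-finger parallel gripper is mounted at the origin on a cart in front of the work surface, level with it; the furniture and walls round the work are solid. World frame = base frame: x ahead of the robot, y to its left, z up, the work surface at z = 0. Lengths are in m, angles in rad, forces in N, time in s.
With the tool pointing down it reaches from about 0.35 to 1 m from the base axis. Payload 7.1 kg.
Tool frame: the origin (TCP) lies between the finger pads; the fingertips stand 22 mm ahead of it and the grasp point (between the pads) lies 3 mm ahead of it; z points along the fingers, y is the line along which they close (so a half turn about z gives the same grasp; the last joint's range is limited). The gripper opens to 85 mm and grips with 20 to 120 N. Pads are 22 mm wide; open, the fingers measure 114 mm over their backs; the gripper's body (76 mm by 85 mm) begins 54 mm behind the grasp point. The pads swing forward as they close: fully open they stand 13 mm farther back than shut.
Start: joints at [-1.178, 0.423, 1.63, -0, 1.089, -0.019], TCP at [0.25, -0.573, 0.253] pointing down, gripper open.
Joint ranges: [-3, 3], [-0.9, 2.11], [0.09, 2.58], [-1.31, 4.45], [0.11, 2.69], [-2.54, 2.54]. Speed limits (rad/s): [2.39, 2.39, 3.01, 3.14, 3.14, 3.14].

## Interface

Orientations are given as a rotation vector (axis times angle).
In Python, from rig import manip gives the robot as it stands. The module is installed in compiled form; this text tells all that it offers. Calls block until the motion is done:
- manip.move_to(position, orientation): joint-space move of the TCP to a pose.
- manip.servo_line(position, orientation=None, rate=0.15): straight line of the TCP; orientation=None keeps the orientation; rate is the mean speed in m/s.
- manip.set_joints(angles): joint-space move.
- manip.command_gripper(opening, f_grip=None): finger opening in m; f_grip is the grip in N (None keeps the last); returns when the fingers have stopped.
- manip.hold(seconds).
- manip.solve_ik(position, orientation): joint angles nearest the present ones, or None.
- manip.camera(name): name is "scene" or "top" or "wrist"; returns a dict with "image" (400x640x3 uint8, red, green, blue), "fx", "fy", "cx", "cy" (pixels), "cam_to_world" (4x4, takes a point from camera to world coordinates); the wrist camera has in their place "mount" (4x4, takes a point from camera to tool coordinates, whose origin is the TCP and whose axes are the flange's). Camera axes: x right, y down, z forward; pixel columns grow to the right and rows downward; lengths in m; the calibration is good to about 2 mm. A picture is of the moment at which its call begins: read the wrist's pose just before it. There is no depth.
A pose or a line that the arm cannot do raises manip.IKError and nothing moves.
- manip.sign_off(): hands the job in; it is judged then, once.
Readings, each from a call of its own:
- manip.get_time(): time.
- manip.get_joint_positions(): joint angles.
- manip.get_joint_vel(): joint speeds.
- manip.get_tau(): joint torques, N m.
- manip.get_position(): TCP position.
- manip.get_ee_rot(): TCP orientation.
- manip.get_contact_force(): force on the tool from outside, world axes, zero at the start.
- manip.get_torque(): the same for the moment, N m.
- manip.get_width(): finger opening in m.
- manip.get_grip_force(): force on a finger pad.
Only numpy, scipy, OpenCV 4.12 (cv2) and the standard library are available. Lean on these libraries where they do the work, as an engineer would, in place of code of your own. Each camera call takes 0.05 s, during which the arm holds its last target. There are 200 camera calls.

## Working session

There is one attempt and no reset: what is moved stays moved. The work goes in short steps, each a Python script; the robot and the scene stay as the last script left them, time stands still between calls to the robot, and variables do not carry over. Pictures are saved under pics/ and viewed, at most 10 in all, crops included, and the job is handed in when it is done.

```bash
mkdir -p pics; python3 - <<'E'
from rig import manip
import cv2,numpy as np
for n in("scene","top"):
    c=manip.camera(n); cv2.imwrite(f"pics/{n}0.png",c["image"][:,:,::-1]); print(n,c["fx"],c["fy"],c["cx"],c["cy"],np.round(c["cam_to_world"],4).tolist())
print(manip.get_ee_rot(), np.round(manip.camera("wrist")["mount"],4).tolist())
E
```

```text
scene 433.4462453760104 433.4462453760104 319.1342264956122 197.70452034711406 [[-0.4578, -0.6143, 0.6427, -0.2622], [-0.8888, 0.2992, -0.3472, 0.4184], [0.0209, -0.7302, -0.6829, 0.9345], [0.0, 0.0, 0.0, 1.0]]
top 367.6666874162401 367.6666874162401 322.3930759351355 198.1099074124262 [[-0.0233, -0.9859, 0.1657, 0.3284], [-0.9997, 0.023, -0.0037, -0.0179], [-0.0002, -0.1657, -0.9862, 1.1803], [0.0, 0.0, 0.0, 1.0]]
[-3.07387673e+00 -6.41997898e-01  4.34058059e-04] [[-0.0014, -0.9644, -0.2643, 0.0669], [1.0, -0.0018, 0.0013, -0.001], [-0.0018, -0.2643, 0.9644, -0.1202], [0.0, 0.0, 0.0, 1.0]]
```

View pics/top0.png

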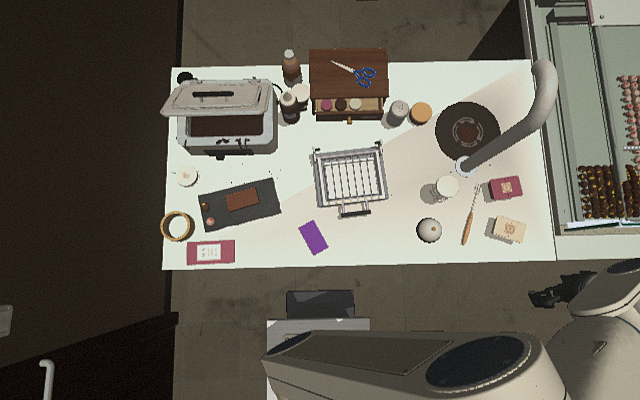

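View pics/scene0.png

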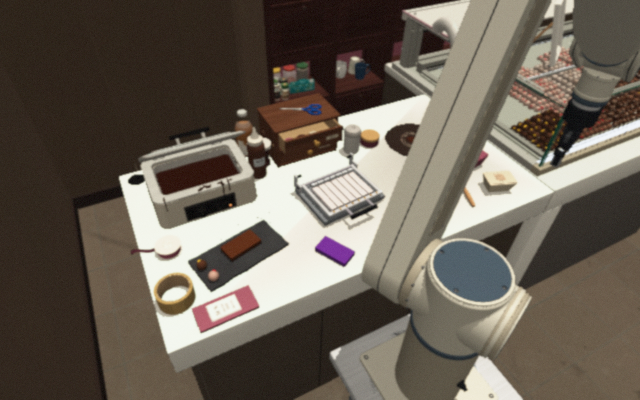

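```bash
cat > h.py <<'E'
from rig import manip
import cv2,numpy as np
from scipy.spatial.transform import Rotation as R
def down(yaw): # tool pointing down, tool x at heading yaw
    c,s=np.cos(yaw),np.sin(yaw)
    return R.from_matrix(np.array([[c,s,0],[s,-c,0],[0,0,-1]])).as_rotvec()
def cam(n):
    p,o=np.array(manip.get_position()),manip.get_ee_rot()
    c=manip.camera(n)
    if n=="wrist":
        T=np.eye(4);T[:3,:3]=R.from_rotvec(o).as_matrix();T[:3,3]=p;c["cam_to_world"]=T@c["mount"]
    return c
def ray(c,uv,z):
    uv=np.atleast_2d(uv).astype(float)
    d=np.c_[(uv[:,0]-c["cx"])/c["fx"],(uv[:,1]-c["cy"])/c["fy"],np.ones(len(uv))]@c["cam_to_world"][:3,:3].T
    o=c["cam_to_world"][:3,3]
    return o+d*((z-o[2])/d[:,2])[:,None]
def save(c,n): cv2.imwrite(f"pics/{n}.png",c["image"][:,:,::-1])
E
python3 - <<'E'
from h import *
np.set_printoptions(precision=4,suppress=True)
c=cam("top")
print(ray(c,[(341,215),(370,212)],.04),ray(c,[(316,149),(380,142)],.045)) # handle ends, frame hinge corners
print("slab",ray(c,[(242,199)],.024),"slate",ray(c,[(240,204)],.008))
p=ray(c,[(349,178)],.04)[0]
manip.move_to([p[0]-0.0,p[1]-.03,.42],down(np.pi/2)); w=cam("wrist"); save(w,"w1")
print(p,manip.get_position(),manip.get_joint_positions(),manip.get_time())
E
```

```text
[[ 0.4652 -0.0789  0.04  ]
 [ 0.4725 -0.1698  0.04  ]] [[ 0.6791 -0.0053  0.045 ]
 [ 0.6976 -0.2114  0.045 ]]
slab [[0.5258 0.2341 0.024 ]] slate [[0.5123 0.2439 0.008 ]]
[ 0.5827 -0.108   0.04  ] [ 0.5824 -0.1389  0.4196] [-0.254   0.2417  1.5037 -0.0002  1.3969 -0.2524] 2.3083
```

View pics/w1.png

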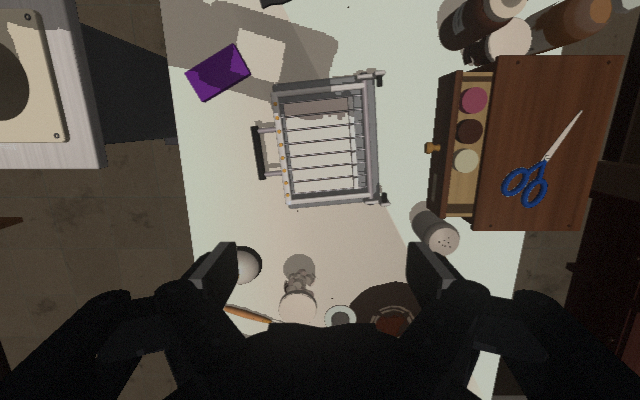

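The wrist view shows the cutter with the black handle at about (258,153), bed (285-360, 95-200) and hinge-side bar (370-380, 75-203). I'll mask the handle.

```bash
python3 - <<'E'
from h import *
np.set_printoptions(precision=4,suppress=True)
c=cam("wrist"); g=c["image"].max(2)
def line(x0,x1,y0,y1,m,z):
    n,l,s,ce=cv2.connectedComponentsWithStats(m[y0:y1,x0:x1].astype(np.uint8)); k=1+s[1:,4].argmax()
    ys,xs=np.where(l==k); return np.c_[xs+x0,ys+y0]
p=line(240,275,110,195,g<60,.04); print(len(p),p.min(0),p.max(0))
r=cv2.minAreaRect(p.astype(np.float32)); print(r)
P=ray(c,cv2.boxPoints(r),.04); print(P)
ctr=P.mean(0); w=P[:,:2]-ctr[:2]
Q=ray(c,p,.04); u,s,v=np.linalg.svd(Q[:,:2]-Q[:,:2].mean(0),full_matrices=False); print("handle mean",Q.mean(0),"axis",v[0],"len",np.ptp((Q[:,:2]-Q[:,:2].mean(0))@v[0]))
im=cv2.resize(c["image"][60:220,235:400,::-1],None,fx=4,fy=3.7,interpolation=cv2.INTER_CUBIC)
im=cv2.resize(c["image"][65:215,240:400,::-1],None,fx=4,fy=4,interpolation=cv2.INTER_CUBIC); cv2.imwrite("pics/w1c.png",im)
E
```

```text
367 [251 126] [265 179]
((258.3594970703125, 152.44326782226562), (53.91106414794922, 7.226266860961914), 81.02737426757812)
[[ 0.4598 -0.0799  0.04  ]
 [ 0.4722 -0.0781  0.04  ]
 [ 0.4815 -0.1711  0.04  ]
 [ 0.4685 -0.1732  0.04  ]]
handle mean [ 0.4701 -0.1243  0.04  ] axis [ 0.0946 -0.9955] len 0.0934395229639143
```

View pics/w1c.png

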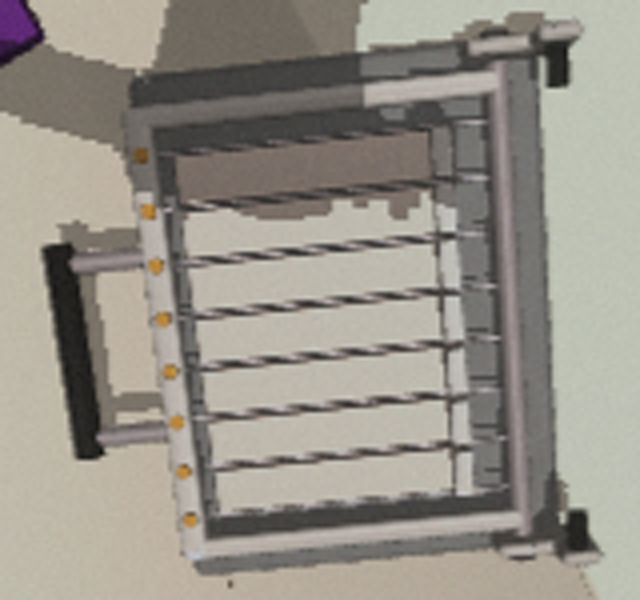

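```bash
cat >> h.py <<'E'
psi=0.094
gx=np.array([np.cos(psi),np.sin(psi),0]);gy=np.array([-np.sin(psi),np.cos(psi),0])
handle=np.array([.4705,-.1253,.04]); hinge=handle+.192*gx; origin=(handle+.117*gx)*[1,1,0]
E
python3 - <<'E'
from h import *
np.set_printoptions(precision=3,suppress=True)
o=down(np.pi/2+psi)
manip.command_gripper(.038,30)
manip.move_to(handle+[0,0,.08],o)
manip.servo_line(handle+[0,0,.003],o,.1)
print(np.array(manip.get_contact_force()))
print(manip.get_time(),manip.get_position()); save(cam("wrist"),"w2")
E
```

```text
[ 0.579  0.437 -0.135]
5.0167 [ 0.471 -0.125  0.043]
```

View pics/w2.png

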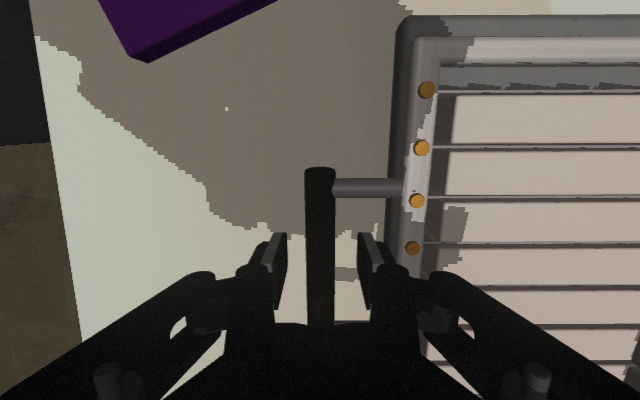

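The handle bar (320, 170-325) stands exactly midway between the fingers (280 and 365), which clear the front bar. Next: pinch and swing.

```bash
python3 - <<'E'
from h import *
np.set_printoptions(precision=2,suppress=True)
o=down(np.pi/2+psi)
manip.command_gripper(.0,30); print(manip.get_width(),np.array(manip.get_contact_force()))
ok=True
for t in np.linspace(0,1.89,16)[1:]:
    p=hinge+.192*(-np.cos(t)*gx+np.sin(t)*np.array([0,0,1]))+[0,0,.003]
    manip.servo_line(p,o,.13)
    f=np.array(manip.get_contact_force()); print(round(t,2),f,round(manip.get_width(),4))
    if np.linalg.norm(f)>35: ok=False;break
print(ok,manip.get_time()); save(cam("scene"),"s3")
E
```

```text
0.0129728531840586 [-4.39 -1.34  4.98]
0.13 [-2.08 -4.43 -2.66] 0.0127
0.25 [-3.39 -5.77 -1.58] 0.013
0.38 [-6.54 -6.48 -0.55] 0.0135
0.5 [-9.24 -6.94  2.19] 0.0129
0.63 [-14.58  -7.48   7.27] 0.0127
0.76 [-22.43  -7.93  15.58] 0.0129
0.88 [-25.13  -4.04  27.6 ] 0.0126
False 7.7333
```

View pics/s3.png

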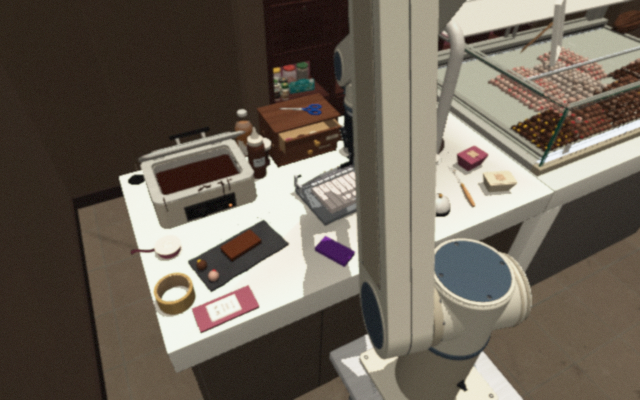

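The frame is part raised and everything else is in place; forces show a radial squeeze (tool too near the hinge). I'll adapt the radius from the measured force.

```bash
cat > sw.py <<'E'
from h import *
np.set_printoptions(precision=4,suppress=True)
o=down(np.pi/2+psi); Z=np.array([0,0,1.])
e=0.;t=.882
def go(t,e):
    u=-np.cos(t)*gx+np.sin(t)*Z
    manip.servo_line(hinge+(.192+e)*u+[0,0,.003],o,.1)
    f=np.array(manip.get_contact_force()); tg=np.sin(t)*gx+np.cos(t)*Z
    print(round(t,2),"e",round(e,4),"fr %.1f ft %.1f fy %.1f"%(f@u,f@tg,f@gy),round(manip.get_width(),4)); return f@u
fr=go(t,e)
for i in range(5):
    if abs(fr)<8: break
    e+=np.clip(fr*.00008,-.002,.002); fr=go(t,e)
while t<1.889 and abs(fr)<45:
    t=min(t+.09,1.89); e+=np.clip(fr*.0001,-.002,.002); fr=go(t,e)
print(manip.get_time(),manip.get_position())
E
python3 sw.py
```

```text
0.88 e 0.0 fr 37.9 ft -3.0 fy -1.9 0.013
0.88 e 0.002 fr 20.7 ft -3.3 fy -2.1 0.0128
0.88 e 0.0037 fr 8.2 ft -1.8 fy -1.1 0.0125
0.88 e 0.0043 fr 1.6 ft -3.0 fy -1.5 0.0126
0.97 e 0.0045 fr 7.9 ft -1.9 fy -0.9 0.0124
1.06 e 0.0053 fr 7.9 ft -2.3 fy -1.0 0.0129
1.15 e 0.006 fr 8.6 ft -1.5 fy 0.5 0.0127
1.24 e 0.0069 fr 5.9 ft -1.3 fy 2.0 0.0128
1.33 e 0.0075 fr 3.4 ft -1.7 fy 1.4 0.0127
1.42 e 0.0078 fr 2.9 ft -0.6 fy 3.1 0.0126
1.51 e 0.0081 fr 2.8 ft 0.1 fy 3.9 0.0126
1.6 e 0.0084 fr 2.8 ft -0.8 fy 4.0 0.0126
1.69 e 0.0087 fr 1.6 ft -0.6 fy 3.9 0.0127
1.78 e 0.0089 fr 0.6 ft -1.0 fy 2.8 0.0128
1.87 e 0.0089 fr 0.9 ft -0.0 fy 3.2 0.0125
1.89 e 0.009 fr 0.4 ft 0.4 fy 3.4 0.0128
12.6667 [ 0.7243 -0.1014  0.2337]
```

```bash
python3 - <<'E'
import re
s=open('sw.py').read().split("fr=go(t,e)\nfor")[0]
exec(s)
e=.009;t=1.89
for t in np.arange(1.905,1.98,.015):
    go(t,e); f=np.array(manip.get_contact_force())
    if f@(np.sin(t)*gx+np.cos(t)*Z)<-4: break
manip.command_gripper(.036)
print(np.array(manip.get_contact_force()))
p=np.array(manip.get_position()); manip.servo_line(p+[0,0,.09],o,.12)
save(cam("wrist"),"w4"); print(manip.get_time())
E
```

```text
1.9 e 0.009 fr 1.2 ft -4.6 fy 4.0 0.0127
[-0.4058 -0.2232 -0.2453]
14.2167
```

View pics/w4.png

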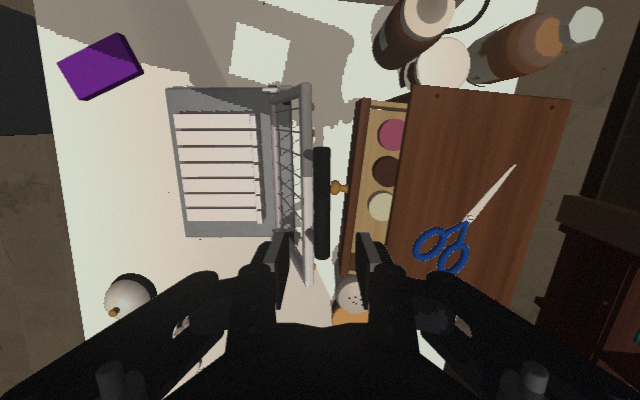

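The frame leans open untouched, white slats visible at (175-262, 112-222). Now I measure the bed and slab from closer.

```bash
python3 - <<'E'
from h import *
np.set_printoptions(precision=4,suppress=True)
o=down(np.pi/2+psi)
print("origin est",origin)
p=np.array(manip.get_position()); manip.servo_line([p[0],p[1],.40],o,.2)
manip.servo_line(np.array([origin[0],origin[1],.38])-.06*gy-.03*gx,o,.25); c1=cam("wrist")
manip.move_to([.52,.19,.30],down(np.pi/2)); c2=cam("wrist")
np.savez("c.npz",**{k+"1":v for k,v in c1.items()},**{k+"2":v for k,v in c2.items()})
cv2.imwrite("pics/w56.png",np.vstack([c1["image"][:300],c2["image"][:300]])[:,:,::-1]); print(manip.get_time())
E
```

```text
origin est [ 0.587  -0.1143  0.    ]
17.1333
```

View pics/w56.png

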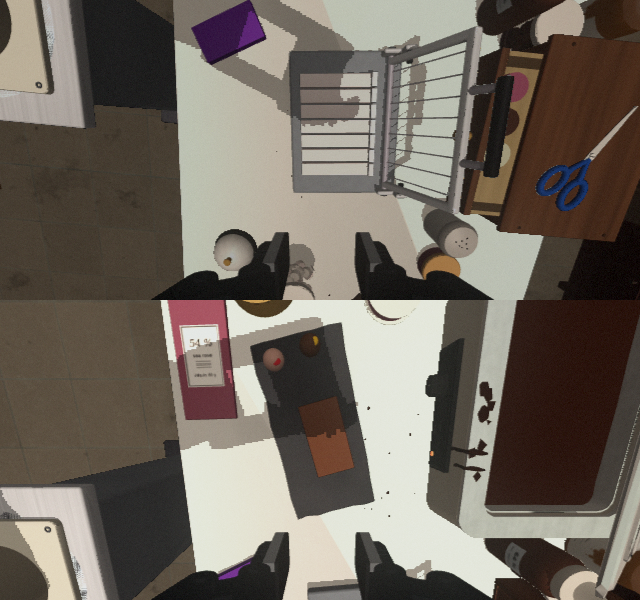

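Top half: open bed, slats at (300-378, 73-178); bottom half: slab at (300-353, rows 98-177) on the slate, truffles at its far end.

```bash
python3 - <<'E'
from h import *
np.set_printoptions(precision=4,suppress=True)
d=np.load("c.npz"); C=[{k[:-1]:d[k] for k in d if k[-1]==n} for n in "12"]
c=C[1]; im=c["image"].astype(int); m=((im[:,:,0]-im[:,:,2]>22)&(im[:,:,0]-im[:,:,1]>12)).astype(np.uint8)
m[:,:270]=0;m[:,400:]=0;m[:85]=0;m[200:]=0
m=cv2.morphologyEx(m,cv2.MORPH_CLOSE,np.ones((3,3)))
k=max(cv2.findContours(m,0,2)[0],key=cv2.contourArea)
P=ray(c,k[:,0],.022)[:,:2].astype(np.float32); r=cv2.minAreaRect(P*1000); print("slab",r, cv2.boundingRect(k)); print(cv2.boxPoints(r))
c=C[0]; g=c["image"].astype(int).max(2)
# base rim outer edge (grey on pale) and slats
for v in (110,140,155,165): print(v,g[v,284:400].tolist())
for u in (315,340,365): print(u,g[40:205,u].tolist())
E
```

```text
slab ((527.4044799804688, 234.57118225097656), (54.333885192871094, 99.96613311767578), 15.707085609436035) (298, 96, 57, 81)
[[487.7206 275.3332]
 [514.7834 179.1   ]
 [567.0884 193.8092]
 [540.0256 290.0424]]
110 [120, 118, 120, 83, 110, 116, 89, 63, 64, 67, 65, 71, 68, 65, 71, 66, 70, 117, 120, 115, 119, 121, 119, 120, 121, 121, 118, 120, 118, 121, 119, 119, 121, 122, 120, 123, 121, 120, 121, 121, 115, 118, 121, 121, 119, 120, 118, 119, 121, 120, 120, 118, 120, 119, 123, 118, 118, 121, 121, 121, 120, 119, 118, 119, 122, 119, 121, 120, 122, 119, 122, 119, 120, 121, 174, 187, 186, 185, 183, 189, 189, 190, 190, 184, 183, 162, 87, 164, 190, 189, 188, 191, 134, 118, 113, 116, 116, 117, 113, 84, 72, 65, 94, 122, 143, 147, 134, 111, 107, 82, 74, 70, 101, 106, 118, 181]
140 [189, 185, 187, 185, 189, 189, 186, 120, 92, 107, 110, 106, 108, 109, 110, 108, 110, 165, 182, 187, 188, 189, 187, 188, 189, 189, 187, 189, 187, 187, 189, 188, 188, 188, 189, 186, 190, 187, 187, 186, 185, 185, 186, 188, 186, 188, 186, 188, 188, 188, 185, 184, 191, 188, 188, 188, 187, 186, 189, 188, 184, 187, 189, 186, 
[... 3109 characters left out ...]
11, 113, 117, 114, 116, 113, 113, 113, 116, 112, 73, 140, 181, 186, 187, 186, 189, 187, 185, 187, 187, 186, 186, 186, 183, 77, 67, 135, 187, 188, 189, 187, 187, 186, 188, 189, 187, 186, 187, 187, 142, 71, 61, 182, 186, 186, 190, 185, 190, 185, 190, 188, 187, 185, 184, 184, 77, 71, 182, 188, 187, 186, 188, 189, 187, 186, 189, 186, 186, 187, 146, 75, 69, 186, 188, 187, 188, 187, 188, 187, 187, 187, 189, 187, 187, 71, 73, 178, 184, 186, 185, 189, 186, 190, 188, 186, 186, 187, 187, 74, 75, 177, 188, 186, 187, 187, 191, 186, 186, 187, 185, 188, 189, 122, 115, 112, 114, 113, 115, 112, 113, 115, 113, 117, 112, 116, 113, 114, 112, 106, 122, 171, 175, 173, 178, 178, 179, 176, 176, 179, 176, 176, 179]
```

```bash
python3 - <<'E'
from h import *
np.set_printoptions(precision=4,suppress=True)
d=np.load("c.npz"); c={k[:-1]:d[k] for k in d if k[-1]=="1"}
P=ray(c,[(300.5,110),(300.7,140),(301.7,165),(370,110),(368.8,140),(368,165),(315,73),(315,174.7),(365,72.5),(365,174.5),(315,147.8),(365,147.6),(315,118.5),(365,118.5)],.044)-origin
print(np.c_[P@gx,P@gy])
E
```

```text
[[-0.062   0.0243]
 [-0.0626 -0.0211]
 [-0.0618 -0.061 ]
 [ 0.0454  0.0242]
 [ 0.0455 -0.0213]
 [ 0.0459 -0.0612]
 [-0.0391  0.0771]
 [-0.0403 -0.077 ]
 [ 0.0356  0.0777]
 [ 0.0417 -0.0768]
 [-0.04   -0.0334]
 [ 0.04   -0.0332]
 [-0.0396  0.0117]
 [ 0.0382  0.0116]]
```

Bed geometry agrees with the handle estimate to about 1 mm. Now pick the slab.

```bash
python3 - <<'E'
from h import *
np.set_printoptions(precision=4,suppress=True)
s=np.array([.5274,.2346,0]); o=down(np.radians(105.71))
manip.command_gripper(.085,30)
manip.move_to(s+[0,0,.12],o)
manip.servo_line(s+[0,0,.030],o,.1); print(np.array(manip.get_contact_force()))
manip.command_gripper(.03,35); print(manip.get_width(),manip.get_grip_force(),np.array(manip.get_contact_force()))
manip.servo_line(s+[0,0,.06],o,.06)
manip.servo_line(s+[0,0,.20],o,.2)
b=origin-.012*gx
manip.move_to(b+[0,0,.20],down(psi+np.pi))
print(manip.get_width(),np.array(manip.get_contact_force()),manip.get_joint_positions(),manip.get_time())
c=cam("wrist");save(c,"w7")
E
```

```text
[-0.2367  0.8903  1.0445]
0.05293070887546952 37.047627568244934 [-0.7377 -0.7032  5.6805]
0.05303460746253572 [-0.7784  0.4755 -0.1572] [-0.2178  0.4339  1.7568  0.0001  0.9517 -1.8825] 23.1417
```

View pics/w7.png

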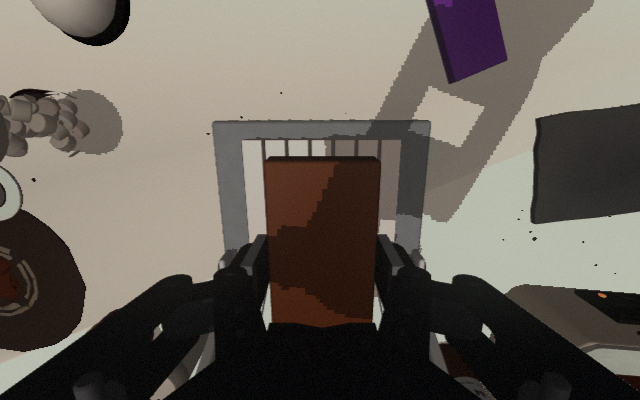

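Slab is held square between the fingers (265-380 across), aligned with the bed below. Lower, slide to the fence, release.

```bash
python3 - <<'E'
from h import *
np.set_printoptions(precision=3,suppress=True)
o=down(psi+np.pi)
manip.servo_line(origin-.012*gx+[0,0,.10],o,.12)
manip.servo_line(origin-.012*gx+[0,0,.069],o,.05)
F=lambda:np.array(manip.get_contact_force())
f0=F(); print(f0)
for z in np.arange(.068,.0625,-.001):
    manip.servo_line(origin-.012*gx+[0,0,z],o,.03)
    if (F()-f0)[2]>3: break
print("z",z,F()-f0); z+=.0005
f0=F()
for x in np.arange(-.011,.002,.001):
    manip.servo_line(origin+x*gx+[0,0,z],o,.03); f=(F()-f0)@gx
    print(round(x,3),round(f,1))
    if f<-6: break
print(np.array(manip.get_torque()),manip.get_time())
c=cam("wrist");save(c,"w8")
E
```

```text
[-0.224  0.448 -0.909]
z 0.066 [-1.067 -0.749  4.351]
-0.011 0.7
-0.01 1.4
-0.009 1.5
-0.008 1.7
-0.007 1.3
-0.006 2.3
-0.005 -1.2
-0.004 -5.0
-0.003 -8.7
[-0.452  1.462  0.085] 27.9417
```

```bash
python3 - <<'E'
from h import *
np.set_printoptions(precision=4,suppress=True)
o=down(psi+np.pi)
manip.servo_line(origin-.0045*gx+[0,0,.0662],o,.03); print(np.array(manip.get_contact_force()))
manip.command_gripper(.085); manip.hold(.2)
manip.servo_line(origin-.0045*gx+[0,0,.10],o,.05)
manip.servo_line(origin-.03*gx+[0,0,.25],o,.15)
manip.servo_line(origin-.03*gx-.06*gy+[0,0,.38],o,.2)
manip.move_to(np.array([*origin[:2],.38])-.06*gy-.03*gx,down(np.pi/2+psi))
c=cam("wrist"); save(c,"w9"); print(manip.get_time(),manip.get_contact_force())
im=c["image"].astype(int); m=((im[:,:,0]-im[:,:,2]>22)&(im[:,:,0]-im[:,:,1]>12)).astype(np.uint8)
m[:,:280]=0;m[:,385:]=0;m[:60]=0;m[200:]=0
k=max(cv2.findContours(cv2.morphologyEx(m,3,np.ones((3,3))),0,2)[0],key=cv2.contourArea)
P=ray(c,k[:,0],.06)-origin; r=cv2.minAreaRect((np.c_[P@gx,P@gy]*1000).astype(np.float32)); print(r)
E
```

```text
[-7.0076 -1.5053  4.6673]
33.175 [-0.1641 -0.0064  0.5707]
((-5.377513885498047, 1.6673316955566406), (55.55451583862305, 98.66521453857422), 89.98920440673828)
```

View pics/w9.png

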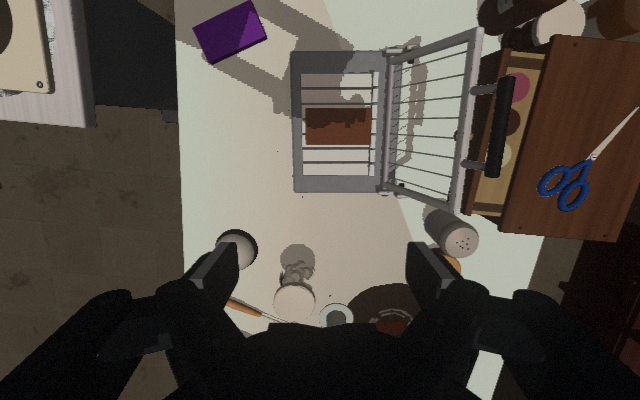

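The slab (305-372, 107-145) lies flat and square on the slats. Its centre is at x = -5.4 mm, against the ideal -5. The frame is still open and the robot is clear.

```bash
python3 -c "
from rig import manip
print(manip.sign_off())"
```

```text
the job is handed in; nothing more can be done
None
```

The job is handed in (no verdict came back): the frame leans open untouched, and the slab lies flat and square on the slats, measured about 0.4 mm from flush at the fence; I did not re-photograph the slate, truffles and jar at the end, but nothing I did should have shifted them beyond a light fingertip touch on the slate.

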